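# Clamp a skeg guard in the drill jig

## Robot

A 6-joint arm with a two-finger parallel gripper is mounted at the origin on the work surface. World frame = base frame: x ahead of the robot, y to its left, z up, the work surface at z = 0. Lengths are in mm, angles in rad, forces in N, time in s.
With the tool pointing down it reaches from about 275 to 1000 mm from the base axis. Payload 8.4 kg.
Tool frame: the origin (TCP) lies midway between the tips of the shut fingers; the grasp point (between the pads) lies 19 mm behind it; y points along the fingers, x is the direction in which the jaws open and shut, and the axes are right-handed (so a half turn about y gives the same grasp; the last joint's range is limited). The gripper opens to 85 mm and grips with 20 to 120 N. Pads are 22 mm wide; open, the fingers measure 114 mm over their backs; the gripper's body (76 mm by 85 mm) begins 54 mm behind the grasp point. The pads swing forward as they close: fully open they stand 13 mm farther back than shut.
Start: joints at [-1.276, 0.353, 1.633, -0, 1.155, -0.002], TCP at [182.787, -597.676, 231.281] pointing down, gripper open.
Joint ranges: [-2.63, 2.63], [-0.92, 2.1], [0.06, 2.66], [-1.3, 4.44], [0, 2.69], [-3.02, 3.02]. Speed limits (rad/s): [2.22, 2.22, 2.79, 3.14, 3.14, 3.14].

## Interface

Orientations are given as [roll, pitch, yaw] about the fixed x, y, z axes, in that order (R = Rz(yaw) Ry(pitch) Rx(roll)).
In Python, from plant import r gives the robot as it stands.
- The arm moves only by the shell command python3 -m handwheel 'ROWS' [FORCE]. ROWS is JSON, a list of rows, each an object of numbers: "x", "y", "z": the shift along the tool's x, y, z in units of 0.1 m (1.0 is 0.1 m); "turn": the turn about the tool's y in units of 0.5 rad (1.0 is 0.5 rad); "jaw": the gripper command: -1 is shut, 1 is fully open, values between are in proportion. In form: [{"x": .., "y": .., "z": .., "turn": .., "jaw": ..}, ...]. A call has 1 to 8 rows; each row shifts and turns the pose as measured when the row begins, along the tool's axes as they then stand; what a row does not reach is not made up. A row lasts 1/10 s, in which the tool goes at most 50 mm and 8.59 degrees, less where a joint would pass 70% of its speed; a pose out of reach is approached as far as the arm can. A call with a number of a shift or a turn outside -1 to 1 is refused whole. A call with a gripper value outside its range is refused whole. The fingers move at their own pace and stop on an object; FORCE is the grip in N (left out, the last holds). Time passes only in rows, so rows that do not move let the fingers close. It gives the time, the measured TCP pose, the force and the opening at its end, in the units of the state.
- r.observe(): the state, without advancing time (a new reading comes with each control period).
- r.get_image(name): name is "scene" or "top" or "wrist"; returns a dict with "frame" (480x640x3 uint8, red, green, blue), "z_map" (480x640 float32, mm along the optical axis (not along the pixel's ray), 0 where there is no reading), "camera_matrix" (3x3 intrinsics, pixels), "dist" ([k1, k2, p1, p2, k3] as OpenCV has them; the pictures are not rectified), "extrinsics" (4x4, takes a point from world to camera coordinates). Camera axes: x right, y down, z forward; pixel columns grow to the right and rows downward; lengths in mm; the calibration is good to about 2 mm. A picture is of the moment at which its call begins.
- r.hand_in(): hands the job in, once; it reports no verdict.
The state is a dict: "t": time; "joint_positions": joint angles; "joint_velocities": joint speeds; "joint_efforts": joint torques, N m; "tool_pos": TCP position; "orientation": TCP orientation; "wrist_force": force on the tool from outside, world axes, zero at the start; "ft_torque": the same for the moment, N m; "width": finger opening in mm.
Only numpy, scipy, OpenCV 4.12 (cv2) and the standard library are available. Lean on these libraries where they do the work, as an engineer would, in place of code of your own. Each camera call takes 0.05 s, during which the arm holds its last target.

## Task

Make the cast skeg guard ready for drilling: with your fingertips push it along the drill jig until its nose is fully home against the end stop, then push the toggle clamp's handle over and down, past its dead point, until it snaps into lock with the rubber foot bearing on the guard. Only push: do not lift the guard, and leave the other loose parts where they lie.

Things in the scene. Friction and masses are not known exactly. Their poses are not given: they have to be found in the camera images.
- jig: drill jig, fixed: steel base plate 262 x 190 x 16 mm. Origin on the table, under the centre line of the guard's channel; x along the channel to the end stop, y to the tall fence, z up. Plate: x -150 to 112, y -122 to 68 mm, top z 16. Channel: fence at y 48 to 62 (26 mm above the plate, x -110 to 75), low keel rail at y -56 to -48 (12 mm above it, x -85 to 0)
- stop_face (a point): centre of the end stop's working face at x 85 mm of the jig: a steel block 40 mm wide (jig y 8 to 48), 24 mm above the plate, at the channel's far end; axes as the jig's
- bush_plate (a point): middle of the top of the drill-bush plate, 52 x 46 x 10 mm, a bridge from the fence over the guard (jig x -66 to -14, y 16 to 62), top 52 mm above the table, 8 mm clear of the guard
- guard_nose (a point): centre of the flat nose face (30 mm wide) of the guard: a loose cast aluminium fin-shaped sheath 170 x 92 x 18 mm, about 0.4 kg, flat in the channel with 2 mm play each side; axes as the jig's within that play. At the start it is 18 to 45 mm short of the stop; home, it is at x 85 mm of the jig
- guard_tail (a point): centre of the guard's flat square tail face (92 mm wide, 18 mm high, 9 mm above the plate), opposite the nose and 170 mm from it; this is the face to push, along the jig's +x. Sliding takes 2 to 5 N
- clamp_handle (a joint): angle of the toggle clamp's handle, rad: 0 open (upright), growing as it swings over to the jig's -y side and down; dead point 1.35; lock stop 1.52, where it lies 6 degrees above level. Starts at 0 to 0.15. It stays where left until the foot meets the guard at about 1.0, then springs back with up to about 8 N at the grip; past the dead point it snaps to the stop by itself
- handle_pivot (a point): the handle's pivot, 15, -88, 34 mm in the jig's frame; the handle turns about the jig's x axis through it
- handle_grip (a point): on the axis of the handle's round black rubber grip (18 mm thick, 55 to 135 mm from the pivot), 105 mm from the pivot. With the clamp open its bar stands upright too, on the guard side of the handle, its top about 120 mm above the table and 25 mm from the handle; higher up the grip is free all round
- clamp_foot: the clamp's sprung spindle with its round rubber foot (18 mm across), on the bar's end; origin in the foot's underside, z along the spindle. Clamped, it presses on the guard's top with about 33 N
- guard: the skeg guard itself; origin in the centre of its underside, x towards the nose
- kill_switch: bystander: orange plastic kill switch, 46 x 34 x 28 mm, lying on the jig's plate near its corner; origin in its underside
- drain_magnet: bystander: steel drain plug with magnet, 22 mm across, 32 mm tall, standing on the jig's plate near another corner; origin in its underside
- washer0: bystander: lowest of a stack of three bronze thrust washers, each 48 mm across and 4 mm thick, on the table beside the jig; origin in its underside
- washer1: bystander: middle washer of the stack
- washer2: bystander: top washer of the stack
- prop_nut: bystander: bronze castellated propeller nut, 34 mm across, 22 mm tall, on the table beside the jig; origin in its underside
- spanner: bystander: steel spanner, 190 mm long, lying on the table beyond the fence
- gear_oil: bystander: grey plastic bottle, 56 mm across, 130 mm tall, standing on the table away from the jig
Things that resemble listed ones, but are neither listed nor needed, are in the scene too. What is meant by the guard is not orange, pink or purple, and is the larger of those in its own colour.

How it is judged (in metres and radians):
On the way, in this order (a step that is already met when the one before it is completed fails the run):
1. the guard's nose is home against the end stop while the clamp is still open (x of guard_nose in the frame of jig above 0.082 m and value of joint clamp_handle below 0.8 rad), for 0.2 s.
2. the clamp handle has snapped into lock with the guard still home (value of joint clamp_handle above 1.47 rad and x of guard_nose in the frame of jig above 0.082 m), for 0.2 s.
At the end, for the whole second after the job is handed in: The clamp handle rests at its lock stop (joint above 1.47), the rubber foot bears on the guard with more than 20 N, the guard's nose is within 3 mm of the end stop and the guard lies straight in its channel (within 0.06 rad), at rest (all of step 2 and contact force between clamp_foot and guard above 20 N and angle between the x axis of guard and the x axis of jig, either way round below 0.06 rad and linear speed of guard below 0.01 m/s); the robot touches nothing.
It fails at once if the guard is lifted more than 10 mm or tipped up (height (world z) of guard above 0.026 m or angle between guard's own z axis and vertical above 0.2 rad).
It fails at once if a loose part lying about is moved more than 20 mm (distance of any of kill_switch, drain_magnet, washer0, washer1, washer2, prop_nut, spanner, gear_oil from where it was at the start of the episode above 0.02 m).
It fails at once if anything but the fingers works the jig or the guard: another part of the robot presses on them with more than 5 N (contact force between the arm and jig above 5 N or contact force between the arm and guard above 5 N).
It also fails if it takes over 48 s, if anything falls off the work surface, if the arm or the gripper's body presses on something with over 40 N, if the wrist force passes 120 N, or if a joint passes its speed limit or range.

## Working session

There is one attempt and no reset: what is moved stays moved. The work goes in short steps, Python scripts to look and compute and a shell command to move; the robot and the scene stay as the last step left them, time stands still between calls to the robot, and variables do not carry over. Pictures are saved under pics/ and viewed, and the job is handed in when it is done.

```bash
ls; mkdir -p pics; cat > h.py <<'E'
from plant import r
import numpy as np, cv2
def grab(n):
    d=r.get_image(n); np.savez(f'{n}.npz',**{k:np.array(v) for k,v in d.items()}); return d
def load(n):
    return dict(np.load(f'{n}.npz'))
def px2w(d,u,v,z=None,plane=None):
    K=d['camera_matrix'];E=d['extrinsics']
    p=cv2.undistortPoints(np.array([[[u,v]]],float),K,d['dist'])[0,0]
    ray=np.array([p[0],p[1],1.]);R=E[:3,:3];t=E[:3,3]
    if plane is None:
        if z is None:
            z=d['z_map'][int(round(v)),int(round(u))]
        return R.T@(ray*z-t)
    c=-R.T@t; dr=R.T@ray
    return c+dr*(plane-c[2])/dr[2]
def w2px(d,P):
    E=d['extrinsics']; q,_=cv2.projectPoints(np.array(P,float).reshape(-1,3),cv2.Rodrigues(E[:3,:3])[0],E[:3,3],d['camera_matrix'],d['dist']); return q[:,0]
def crop(d,u0,v0,u1,v1,s,name):
    im=cv2.resize(d['frame'][v0:v1,u0:u1],None,fx=s,fy=s,interpolation=cv2.INTER_CUBIC)
    cv2.imwrite('pics/'+name,im[:,:,::-1])
E
python3 - <<'E'
from h import *
print(r.observe())
for n in ['scene','top','wrist']:
    d=grab(n); cv2.imwrite(f'pics/{n}0.png',d['frame'][:,:,::-1])
    E=d['extrinsics'];print(n,(-E[:3,:3].T@E[:3,3]).round(),d['dist'],d['camera_matrix'][0,0])
E
```

```text
pics
{'t': 0.0, 'joint_positions': array([-1.27638771e+00,  3.53657351e-01,  1.63410698e+00, -9.28859413e-07,
        1.15518641e+00, -2.41019452e-03]), 'joint_velocities': array([-1.17596434e-03,  9.24237517e-04, -4.36445816e-04, -3.93432091e-04,
       -2.53163317e-05,  4.11516416e-04]), 'joint_efforts': array([ 1.57997434e-03, -6.05245471e+01, -3.42071378e+01, -2.84309016e-05,
        9.27095592e-03, -1.39525972e-05]), 'tool_pos': array([ 182.66109167, -597.23549025,  230.56754271]), 'orientation': array([-1.57079390e+00,  1.35808541e-03, -1.27397713e+00]), 'wrist_force': array([-1.08020351,  0.26570002, -0.79471446]), 'ft_torque': array([-0.01934235, -0.07083798,  0.00560187]), 'width': 85.69702367166255}
scene [1199.  634.  776.] [-0.07589712  0.          0.          0.          0.        ] 462.62131135942224
top [ 383.   56. 1577.] [-0.09935741  0.          0.          0.          0.        ] 610.9017005833073
wrist [ 245. -579.  374.] [-0.05889211  0.          0.          0.          0.        ] 340.4245002317986
```

View pics/scene0.png

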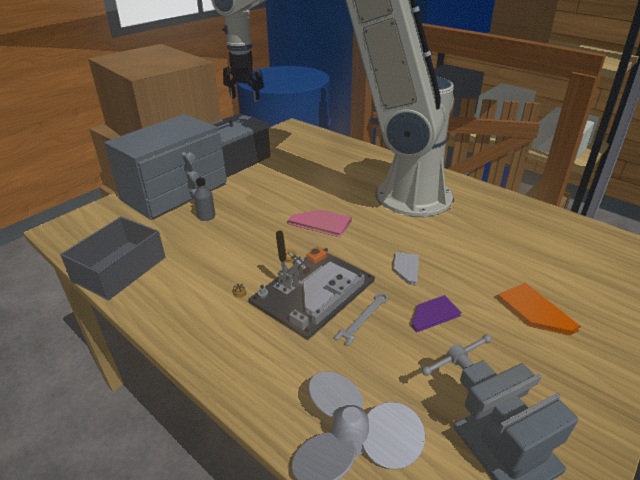

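View pics/top0.png

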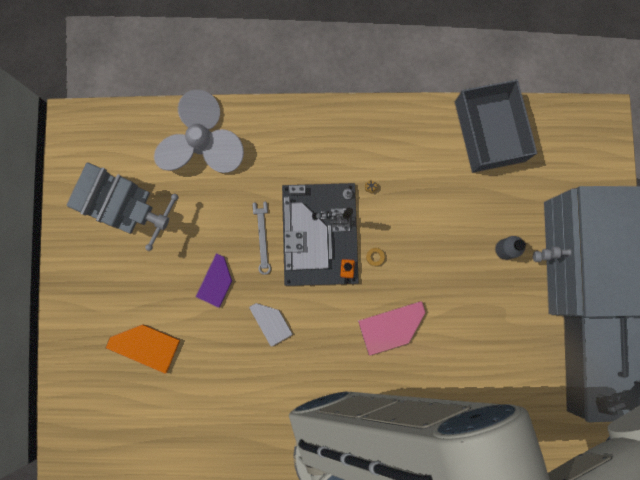

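The top picture shows the jig at about (320,235). Candidates for the guard:
- light grey plate in the jig channel (312,240)
- small grey plate (271,325)
- purple (215,280)
- orange (145,348)
- pink (392,328)

The larger grey one, in the channel, fits the description. I'll check it in a close crop.

```bash
python3 - <<'E'
from h import *
d=load('top'); crop(d,270,170,390,295,6,'top_c.png')
d=load('scene'); crop(d,225,220,395,345,4.7,'scene_c.png')
E
```

```text
(no output)
```

View pics/top_c.png

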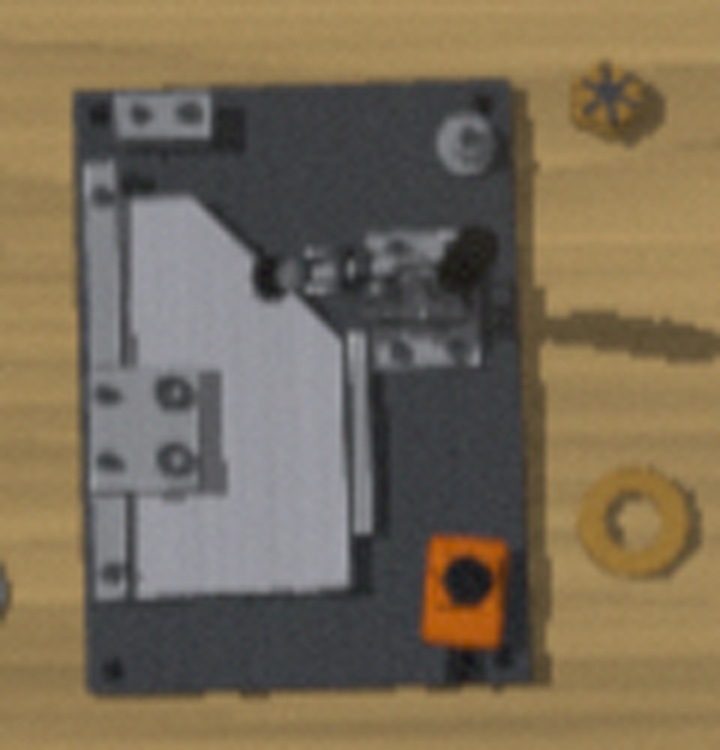

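View pics/scene_c.png

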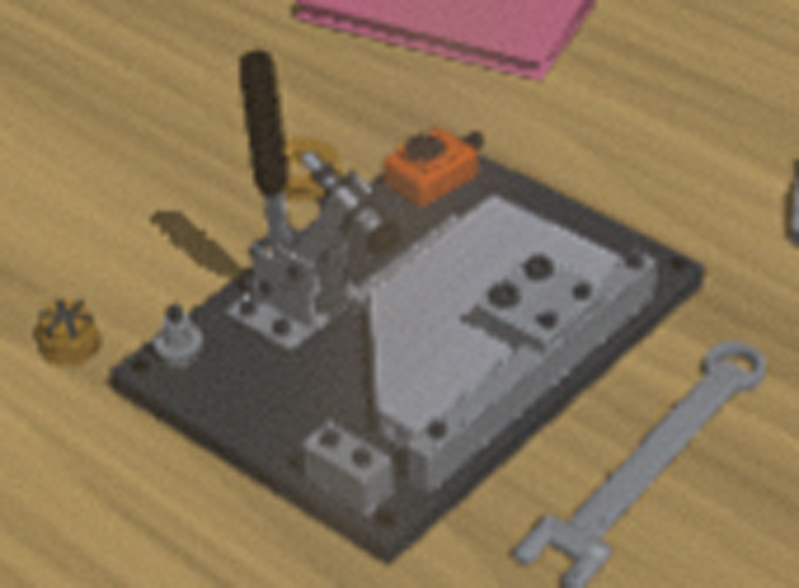

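```bash
cat >> h.py <<'E'
def T(a): # crop->px
    return 270+a[0]/6-.5+.5/6,170+a[1]/6-.5+.5/6
E
python3 - <<'E'
from h import *
d=load('top')
C=[(75,92),(508,80),(535,685),(88,695)]
J=np.array([(112,68),(112,-122),(-150,-122),(-150,68)],float)
W=np.array([px2w(d,*T(c),plane=16)[:2] for c in C]); print(W.round(1))
for c in C: print(px2w(d,*T(np.array(c)+(300-np.array(c))*.06)).round(1))
a=J-J.mean(0);b=W-W.mean(0)
th=np.arctan2((a[:,0]*b[:,1]-a[:,1]*b[:,0]).sum(),(a*b).sum())
R=np.array([[np.cos(th),-np.sin(th)],[np.sin(th),np.cos(th)]])
t=W.mean(0)-R@J.mean(0); print('th',th,'o',t.round(1),'res',(W-(J@R.T+t)).round(1))
def tj(p): return R.T@(np.array(p)[:2]-t)
for n,c,z in [('noseL',(132,197),34),('noseR',(192,197),34),('tailL',(135,598),34),('tailR',(350,588),34),('stopface L',(113,138),40),('fence br',(128,600),42),('grip top',(470,245),160),('kill',(465,590),44),('drain',(465,140),48),('bushR top',(200,370),52),('bushR bot',(200,492),52)]:
    print(n,tj(px2w(d,*T(c),plane=z)).round(1), px2w(d,*T(c)).round(1))
np.save('jig.npy',[t[0],t[1],th])
E
```

```text
[[695.3 154. ]
 [698.8 -33.4]
 [437.4 -41.1]
 [434.8 149.2]]
[690.2 148.3  13.8]
[692.6 -27.8  18.2]
[447.5 -35.6  10.5]
[444.7 143.4  20.9]
th 0.021316878522443676 o [585.   84.6] res [[-0.2 -0.9]
 [-0.8  1.6]
 [-0.3 -0.5]
 [ 1.2 -0.2]]
noseL [61.9 42.8] [648.3 129.3  20.7]
noseR [61.1 17.2] [648.2 103.5  19.3]
tailL [-109.1   45.9] [475.1 128.3  30.3]
tailR [-107.6  -44.9] [478.7  37.3  27.5]
stopface L [86.5 49.9] [675.  137.6  15.9]
fence br [-110.4   48.5] [475.  131.8  18.3]
grip top [ 17.3 -94.3] [603.1  -9.  167.8]
kill [-110.6  -92.8] [476.3 -10.5  45.9]
drain [ 79.6 -99.3] [666.9 -13.   47.2]
bushR top [-15.4  15.3] [571.4 100.1  34.8]
bushR bot [-66.7  16.7] [519.8 100.5  30.4]
```

The crop confirms it: the guard is the light grey plate. Its nose is at crop (160,197) and its tail at (243,593). The jig fit gives sizes that match those listed: nose at about x 61, tail at about -108.5, and the stop at 85 in jig x. The handle stands almost upright.

Next I'll shut the gripper, align the tool to the jig, and travel over high.

```bash
cat >> h.py <<'E'
def need(jx=None,jy=None,z=None):
    o=r.observe(); t0,t1,th=np.load('jig.npy'); R=np.array([[np.cos(th),-np.sin(th)],[np.sin(th),np.cos(th)]])
    p=o['tool_pos']; psi=o['orientation'][2]
    j=R.T@(p[:2]-[t0,t1])
    print('t',round(o['t'],2),'tcp',p.round(1),'jig',j.round(1),'ori',o['orientation'].round(3),'F',o['wrist_force'].round(1),'w',round(o['width'],1))
    if jx is None: return
    w=R@np.array([jx,jy])+[t0,t1]; dx=w-p[:2]
    print('tool shift units x %.3f y %.3f z %.3f  turn %.3f'%((dx@[np.cos(psi),np.sin(psi)])/100,(p[2]-z)/100,(dx@[-np.sin(psi),np.cos(psi)])/100, -(-np.pi/2+th-psi)/.5))
E
python3 -m handwheel '[{"turn":0.28,"jaw":-1},{"turn":0.28,"jaw":-1},{"jaw":-1},{"jaw":-1}]' 20
python3 -c "
from h import *
need(-140,0,200)"
```

```text
t 0.15 tcp [ 182.7 -597.3  230.7] jig [-416.7 -673.2] ori [-1.571e+00  1.000e-03 -1.274e+00] F [-0.  -0.  -0.2] w 85.7
tool shift units x -5.725 y 0.307 z 4.494  turn 0.551$[0]: bad value
```

```bash

python3 -m handwheel '[{"x":0,"y":0,"z":0,"turn":0.28,"jaw":-1},{"x":0,"y":0,"z":0,"turn":0.28,"jaw":-1},{"x":0,"y":0,"z":0,"turn":0,"jaw":-1},{"x":0,"y":0,"z":0,"turn":0,"jaw":-1}]' 20
python3 -c "
from h import *
need(-140,0,200)"
```

```text
t: 0.55
tool_pos: [182.4, -596.6, 229.5]
orientation: [-1.572, 0.003, -1.559]
wrist_force: [-0.9, 0.6, -0.2]
width: 28.2
t 0.55 tcp [ 182.4 -596.6  229.5] jig [-417.  -672.4] ori [-1.572  0.003 -1.559] F [-0.9  0.6 -0.2] w 28.2
tool shift units x -6.750 y 0.295 z 2.707  turn -0.019
```

```bash

python3 -m handwheel '[{"x":-0.4,"y":0,"z":0.2,"turn":0,"jaw":-1},{"x":-0.4,"y":0,"z":0.2,"turn":0,"jaw":-1},{"x":-0.4,"y":0,"z":0.2,"turn":0,"jaw":-1},{"x":-0.4,"y":0,"z":0.2,"turn":0,"jaw":-1},{"x":-0.4,"y":0,"z":0.2,"turn":0,"jaw":-1},{"x":-0.4,"y":0,"z":0.2,"turn":0,"jaw":-1},{"x":-0.4,"y":0,"z":0.2,"turn":0,"jaw":-1},{"x":-0.4,"y":0,"z":0.2,"turn":0,"jaw":-1}]'
python3 -c "
from h import *
need(-140,0,200)"
```

```text
t: 1.35
tool_pos: [337.0, -266.5, 229.2]
orientation: [-1.57, -0.0, -1.536]
wrist_force: [1.5, 0.0, 0.1]
width: 0.1
t 1.35 tcp [ 337.  -266.5  229.2] jig [-255.4 -345.7] ori [-1.57  -0.    -1.536] F [1.5 0.  0.1] w 0.1
tool shift units x -3.441 y 0.292 z 1.202  turn 0.028
```

```bash

python3 -m handwheel '[{"x":-0.42,"y":0,"z":0.15,"turn":0.03,"jaw":-1},{"x":-0.42,"y":0,"z":0.15,"turn":0,"jaw":-1},{"x":-0.42,"y":0,"z":0.15,"turn":0,"jaw":-1},{"x":-0.42,"y":0,"z":0.15,"turn":0,"jaw":-1},{"x":-0.42,"y":0,"z":0.15,"turn":0,"jaw":-1},{"x":-0.42,"y":0,"z":0.15,"turn":0,"jaw":-1},{"x":-0.42,"y":0,"z":0.15,"turn":0,"jaw":-1},{"x":-0.42,"y":0,"z":0.15,"turn":0,"jaw":-1}]'
python3 -c "
from h import *
need(-140,0,200)"
```

```text
t: 2.15
tool_pos: [448.2, 88.0, 231.7]
orientation: [-1.563, -0.002, -1.52]
wrist_force: [0.6, 0.0, 0.8]
width: -0.1
t 2.15 tcp [448.2  88.  231.7] jig [-136.7    6.3] ori [-1.563 -0.002 -1.52 ] F [0.6 0.  0.8] w -0.1
tool shift units x 0.062 y 0.317 z -0.035  turn 0.058
```

```bash

python3 -m handwheel '[{"x":0.06,"y":0,"z":-0.05,"turn":0.06,"jaw":-1},{"x":0,"y":0.4,"z":0,"turn":0,"jaw":-1},{"x":0,"y":0.4,"z":0,"turn":0,"jaw":-1},{"x":0,"y":0.4,"z":0,"turn":0,"jaw":-1},{"x":0,"y":0,"z":0,"turn":0,"jaw":-1},{"x":0,"y":0,"z":0,"turn":0,"jaw":-1}]'
python3 -c "
from h import *
need(-140,2,70)
d=grab('top');crop(d,270,170,390,295,6,'top_1.png')
d=grab('scene'); crop(d,225,180,395,345,3.6,'scene_1.png')
d=grab('wrist'); cv2.imwrite('pics/wrist1.png',d['frame'][:,:,::-1])
need(-140,2,23)
"
```

```text
t: 2.75
tool_pos: [448.1, 87.9, 111.2]
orientation: [-1.556, -0.0, -1.523]
wrist_force: [0.2, 0.1, 0.2]
width: -0.1
t 2.75 tcp [448.1  87.9 111.2] jig [-136.8    6.3] ori [-1.556 -0.    -1.523] F [0.2 0.1 0.2] w -0.1
tool shift units x 0.042 y 0.412 z -0.033  turn 0.052
t 2.9 tcp [449.1  88.2 112.4] jig [-135.8    6.5] ori [-1.553e+00  1.000e-03 -1.525e+00] F [0.  0.4 0.5] w 0.2
tool shift units x 0.044 y 0.894 z -0.043  turn 0.050
```

View pics/scene_1.png

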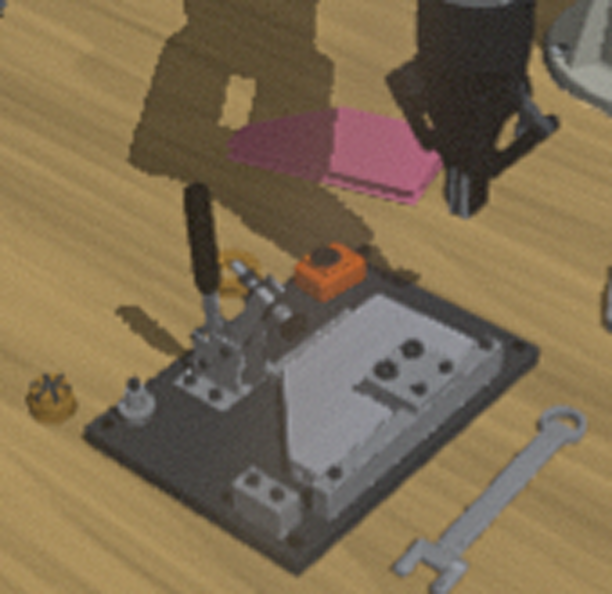

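View pics/wrist1.png

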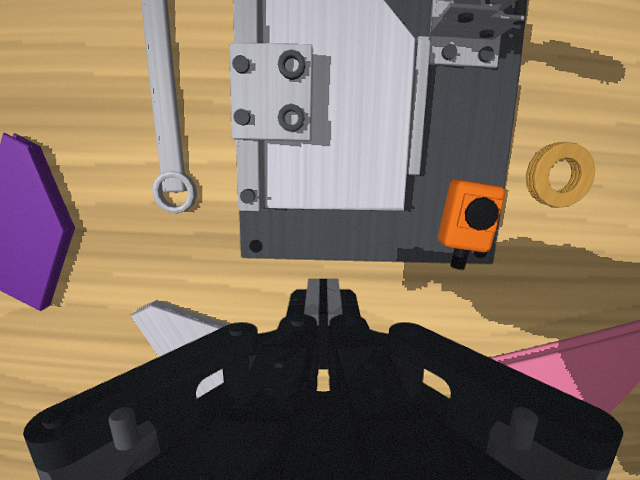

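```bash

python3 -m handwheel '[{"x":0.05,"y":0.35,"z":-0.06,"turn":0.06,"jaw":-1},{"x":0,"y":0.35,"z":0,"turn":0,"jaw":-1},{"x":0,"y":0.1,"z":0,"turn":0,"jaw":-1},{"x":0,"y":0,"z":0,"turn":0,"jaw":-1}]'
python3 -c "
from h import *
need(-125,0,23)
"
```

```text
t: 3.3
tool_pos: [452.1, 83.8, 38.0]
orientation: [-1.538, 0.004, -1.555]
wrist_force: [-0.1, -0.4, 0.9]
width: 0.1
t 3.3 tcp [452.1  83.8  38. ] jig [-132.8    2. ] ori [-1.538  0.004 -1.555] F [-0.1 -0.4  0.9] w 0.1
tool shift units x 0.020 y 0.150 z 0.079  turn -0.011
```

```bash

python3 -m handwheel '[{"x":0.0,"y":0.14,"z":-0.03,"turn":0,"jaw":-1},{"x":0,"y":0,"z":0,"turn":0,"jaw":-1},{"x":0,"y":0,"z":0,"turn":0,"jaw":-1}]'
python3 -c "
from h import *
need(-125,0,23)
d=grab('scene'); crop(d,300,160,400,310,5,'scene_2.png')
"
```

```text
t: 3.6
tool_pos: [453.1, 84.4, 28.3]
orientation: [-1.532, 0.005, -1.554]
wrist_force: [0.1, 0.3, 0.2]
width: 0.1
t 3.6 tcp [453.1  84.4  28.3] jig [-131.9    2.6] ori [-1.532  0.005 -1.554] F [0.1 0.3 0.2] w 0.1
tool shift units x 0.026 y 0.053 z 0.069  turn -0.009
```

View pics/scene_2.png

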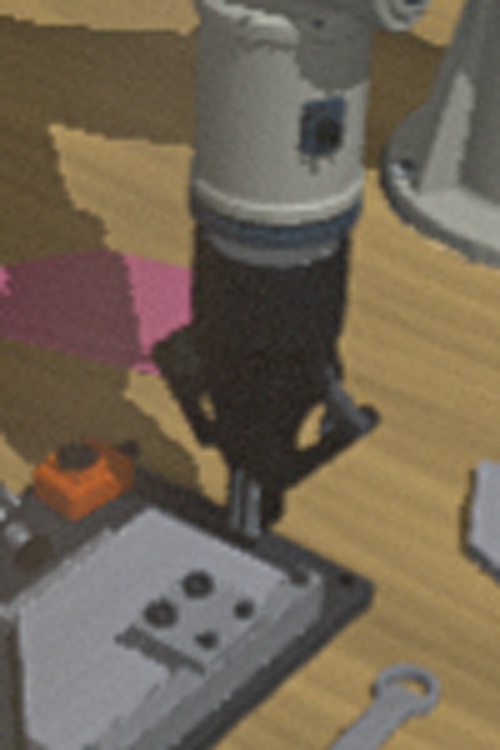

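```bash

python3 -m handwheel '[{"x":0.0,"y":0.06,"z":0.0,"turn":0,"jaw":-1},{"x":0,"y":0,"z":0.06,"turn":0,"jaw":-1},{"x":0,"y":0,"z":0.06,"turn":0,"jaw":-1}]'
python3 -c "
from h import *
need(-95,0,23)
"
```

```text
t: 3.95
tool_pos: [466.8, 84.9, 24.6]
orientation: [-1.529, 0.005, -1.554]
wrist_force: [-1.9, -0.0, 0.3]
width: -0.5
t 3.95 tcp [466.8  84.9  24.6] jig [-118.2    2.8] ori [-1.529  0.005 -1.554] F [-1.9 -0.   0.3] w -0.5
tool shift units x 0.027 y 0.016 z 0.232  turn -0.009
```

```bash

python3 -m handwheel '[{"x":0.0,"y":0,"z":0.04,"turn":0,"jaw":-1},{"x":0,"y":0,"z":0.04,"turn":0,"jaw":-1},{"x":0,"y":0,"z":0.04,"turn":0,"jaw":-1},{"x":0,"y":0,"z":0.03,"turn":0,"jaw":-1}]'
python3 -c "
from h import *
need(-95,0,23)
"
```

```text
t: 4.35
tool_pos: [480.0, 84.6, 24.5]
orientation: [-1.537, 0.004, -1.554]
wrist_force: [-6.4, -0.2, 5.4]
width: -0.3
t 4.35 tcp [480.   84.6  24.5] jig [-104.9    2.3] ori [-1.537  0.004 -1.554] F [-6.4 -0.2  5.4] w -0.3
tool shift units x 0.023 y 0.015 z 0.099  turn -0.009
```

```bash

python3 -m handwheel '[{"x":0.0,"y":0,"z":0.03,"turn":0,"jaw":-1},{"x":0,"y":0,"z":0.03,"turn":0,"jaw":-1},{"x":0,"y":0,"z":0.02,"turn":0,"jaw":-1}]'
python3 -c "
from h import *
need(-95,0,23)
"
```

```text
t: 4.65
tool_pos: [485.3, 84.3, 24.3]
orientation: [-1.544, 0.003, -1.554]
wrist_force: [-6.9, 0.2, 4.8]
width: -0.3
t 4.65 tcp [485.3  84.3  24.3] jig [-99.7   1.9] ori [-1.544  0.003 -1.554] F [-6.9  0.2  4.8] w -0.3
tool shift units x 0.019 y 0.013 z 0.047  turn -0.010
```

```bash

python3 -m handwheel '[{"x":0.0,"y":0,"z":0.03,"turn":0,"jaw":-1},{"x":0,"y":0,"z":0.03,"turn":0,"jaw":-1},{"x":0,"y":0,"z":0.03,"turn":0,"jaw":-1}]'
python3 -c "
from h import *
need(-95,0,23)
"
python3 -m handwheel '[{"x":0.0,"y":0,"z":0.03,"turn":0,"jaw":-1},{"x":0,"y":0,"z":0.02,"turn":0,"jaw":-1}]'
python3 -c "
from h import *
d=grab('top');crop(d,270,170,390,295,6,'top_3.png')
d=grab('scene'); crop(d,225,180,395,345,3.6,'scene_3.png')
need(-95,0,23)
"
```

```text
t: 4.95
tool_pos: [490.1, 84.0, 23.8]
orientation: [-1.554, 0.002, -1.555]
wrist_force: [-12.5, 0.8, 7.3]
width: 0.0
t 4.95 tcp [490.1  84.   23.8] jig [-94.9   1.4] ori [-1.554  0.002 -1.555] F [-12.5   0.8   7.3] w 0.0
tool shift units x 0.014 y 0.008 z -0.001  turn -0.010
t: 5.15
tool_pos: [490.0, 83.7, 23.0]
orientation: [-1.565, 0.001, -1.555]
wrist_force: [-6.8, 1.0, 4.6]
width: -0.1
t 5.25 tcp [490.   83.7  23. ] jig [-95.    1.1] ori [-1.565e+00  1.000e-03 -1.555e+00] F [-8.9  0.9  6. ] w 0.5
tool shift units x 0.011 y -0.000 z -0.000  turn -0.011
```

View pics/top_3.png

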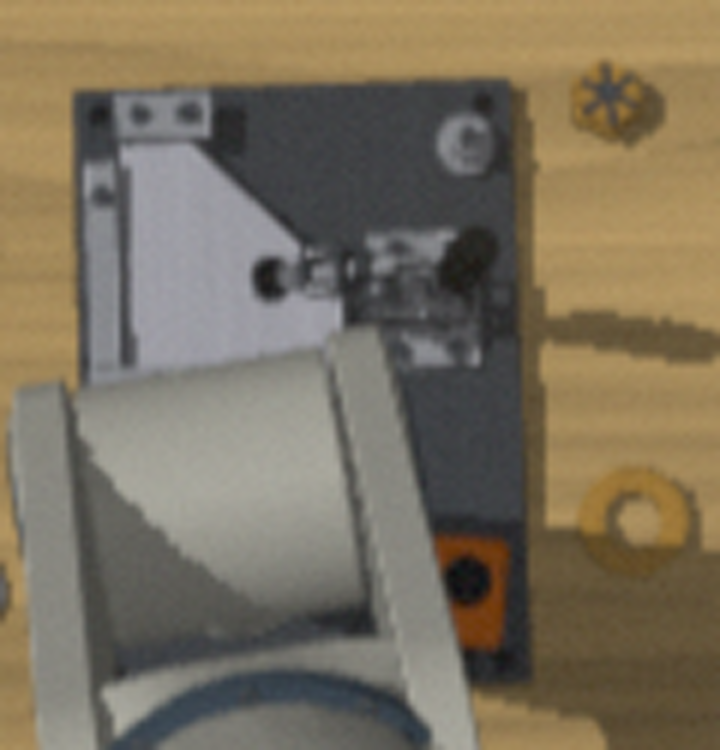

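View pics/scene_3.png

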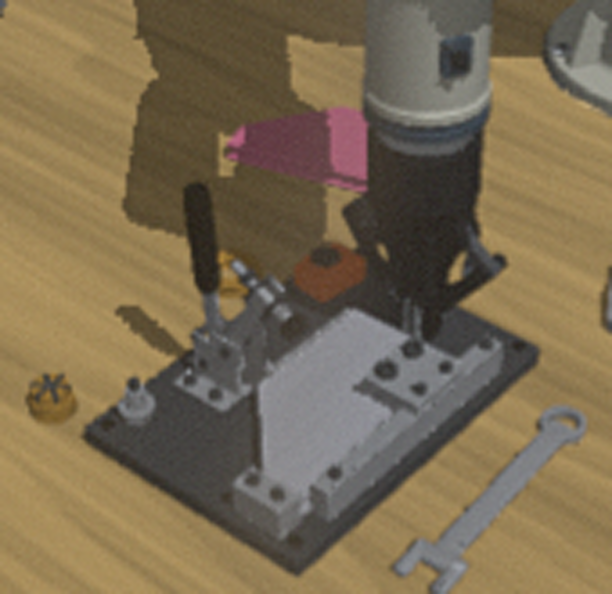

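The scene crop shows the nose, at about (262,475), touching the stop block at (268,500). The tool stalls there with about 12 N on it. I'll back off, go up, and measure again.

```bash

python3 -m handwheel '[{"x":0.0,"y":0,"z":-0.1,"turn":0,"jaw":-1},{"x":0,"y":0,"z":-0.1,"turn":0,"jaw":-1},{"x":0,"y":-0.3,"z":0,"turn":0,"jaw":-1},{"x":0,"y":-0.4,"z":0,"turn":0,"jaw":-1},{"x":0,"y":-0.4,"z":0,"turn":0,"jaw":-1},{"x":0,"y":-0.4,"z":0,"turn":0,"jaw":-1},{"x":0,"y":-0.3,"z":-0.3,"turn":0,"jaw":-1},{"x":0,"y":-0.3,"z":-0.4,"turn":0,"jaw":-1}]'
python3 -c "
from h import *
d=grab('top');crop(d,270,170,390,295,6,'top_4.png')
d=grab('wrist'); cv2.imwrite('pics/wrist4.png',d['frame'][:,:,::-1])
need(15,-45,240)
"
```

```text
t: 6.05
tool_pos: [397.3, 81.8, 236.7]
orientation: [-1.562, 0.001, -1.556]
wrist_force: [0.7, 0.2, 1.1]
width: 0.0
t 6.15 tcp [395.4  81.9 238.9] jig [-189.7    1.4] ori [-1.559  0.002 -1.555] F [ 0.2  0.1 -0.1] w 0.2
tool shift units x 0.453 y -0.011 z 2.049  turn -0.011
```

View pics/top_4.png

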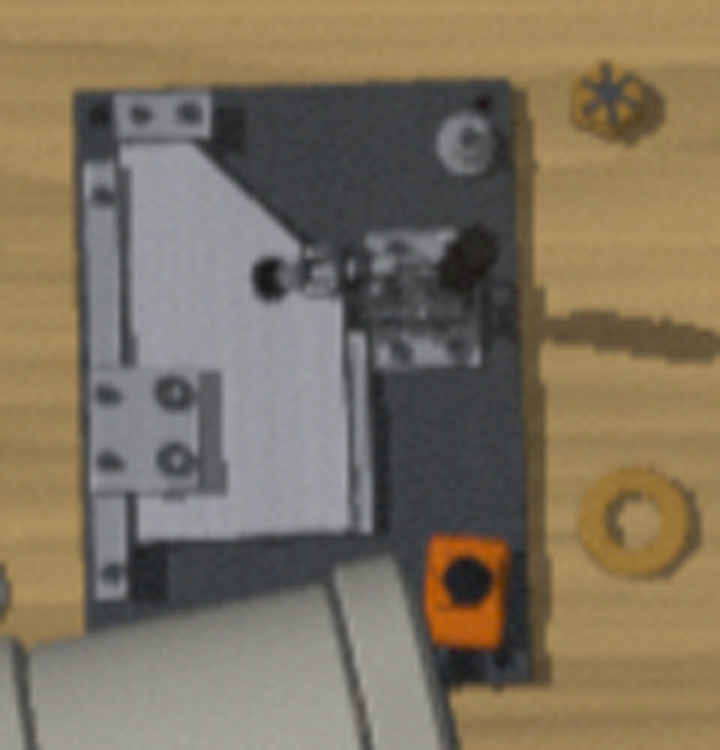

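View pics/wrist4.png

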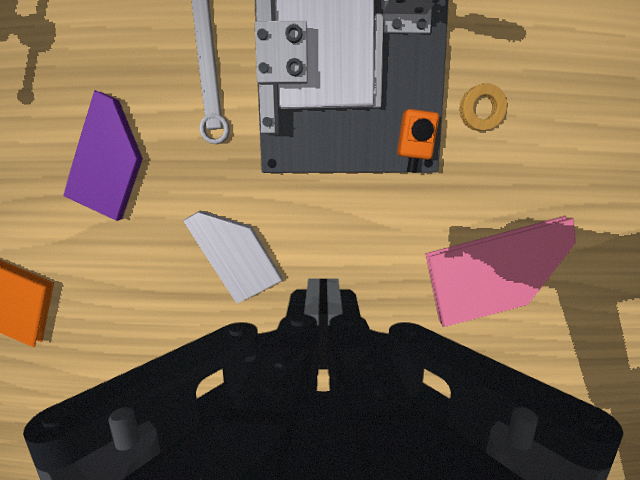

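```bash
python3 - <<'E'
from h import *
d=load('top');t0,t1,th=np.load('jig.npy');R=np.array([[np.cos(th),-np.sin(th)],[np.sin(th),np.cos(th)]])
tj=lambda p:(R.T@(np.array(p)[:2]-[t0,t1])).round(1)
for n,c,z in [('tailL',(135,541),34),('tailR',(350,529),34),('noseR',(196,142),34),('grip top',(473,243),168)]: print(n,tj(px2w(d,*T(c),plane=z)))
crop(d,285,180,345,270,9,'x.png')
g=d['z_map'];
# handle points
for v in range(205,222,2):
  for u in range(340,356,2):
    p=px2w(d,u,v)
    if p[2]>100: print(u,v,tj(p),p[2].round(0))
E
```

```text
tailL [-85.1  45.2]
tailR [-82.7 -45.6]
noseR [84.8 14.8]
grip top [ 16.8 -95.1]
342 205 [-202.4  -24.7] 1577.0
346 209 [ 20.7 -89.9] 160.0
348 209 [ 19.9 -94.4] 165.0
350 209 [ 19.  -98.8] 169.0
352 209 [  19.5 -103.7] 166.0
346 211 [ 15.2 -89.5] 165.0
348 211 [ 14.7 -94. ] 168.0
350 211 [ 14.  -98.5] 171.0
352 211 [  14.7 -103.5] 166.0
344 213 [ 15.2 -86. ] 135.0
346 213 [ 10.9 -89.5] 163.0
348 213 [ 10.3 -94. ] 166.0
350 213 [ 10.  -98.6] 167.0
352 213 [   9.5 -103.1] 169.0
344 215 [ 10.6 -85.9] 133.0
346 215 [  8.3 -90. ] 148.0
348 215 [  7.2 -94.3] 155.0
350 215 [  6.8 -98.9] 157.0
344 217 [  9.1 -86.6] 111.0
346 217 [  7.6 -91.1] 120.0
348 217 [  6.7 -95.6] 125.0
```

Home is confirmed: the tail measures -85.1 and -82.7 (expected -85), and the nose 84.8. The handle top is at about (14.5, -97, 168) in the jig frame, so the handle stands at about 0.07 rad.

Next I'll move to the grip's guard side, above the bar.

```bash

python3 -m handwheel '[{"x":0.12,"y":0,"z":0.4,"turn":0,"jaw":-1},{"x":0.12,"y":0,"z":0.4,"turn":0,"jaw":-1},{"x":0.12,"y":0,"z":0.4,"turn":0,"jaw":-1},{"x":0.12,"y":0,"z":0.4,"turn":0,"jaw":-1},{"x":0.05,"y":0,"z":0.4,"turn":0,"jaw":-1},{"x":0,"y":0,"z":0.05,"turn":0,"jaw":-1},{"x":0,"y":0,"z":0,"turn":0,"jaw":-1}]'
python3 -c "
from h import *
need(15,-52,145)
"
```

```text
t: 6.85
tool_pos: [609.1, 30.0, 239.2]
orientation: [-1.55, 0.003, -1.553]
wrist_force: [-0.5, 0.3, 0.4]
width: -0.3
t 6.85 tcp [609.1  30.  239.2] jig [ 22.9 -55. ] ori [-1.55   0.003 -1.553] F [-0.5  0.3  0.4] w -0.3
tool shift units x -0.030 y 0.942 z -0.079  turn -0.007
```

```bash

python3 -m handwheel '[{"x":-0.03,"y":0,"z":-0.08,"turn":0,"jaw":-1},{"x":0,"y":0.3,"z":0,"turn":0,"jaw":-1},{"x":0,"y":0.3,"z":0,"turn":0,"jaw":-1},{"x":0,"y":0.25,"z":0,"turn":0,"jaw":-1},{"x":0,"y":0,"z":0,"turn":0,"jaw":-1}]'
python3 -c "
from h import *
need(15,-52,142)
d=grab('scene'); crop(d,225,150,395,300,4,'scene_5.png')
d=grab('wrist'); cv2.imwrite('pics/wrist5.png',d['frame'][:,:,::-1])
"
```

```text
t: 7.35
tool_pos: [594.9, 35.2, 151.7]
orientation: [-1.551, 0.003, -1.552]
wrist_force: [-1.1, -0.6, -0.0]
width: -0.2
t 7.35 tcp [594.9  35.2 151.7] jig [  8.9 -49.6] ori [-1.551  0.003 -1.552] F [-1.1 -0.6 -0. ] w -0.2
tool shift units x 0.024 y 0.097 z 0.061  turn -0.004
```

View pics/scene_5.png

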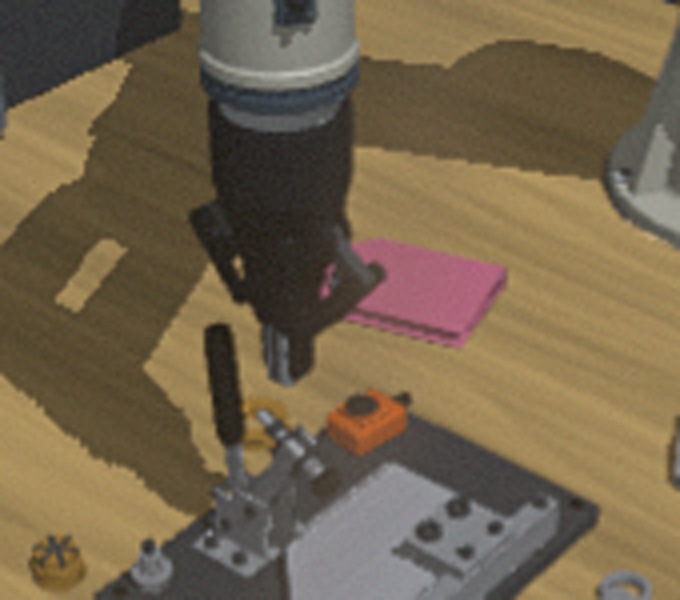

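View pics/wrist5.png

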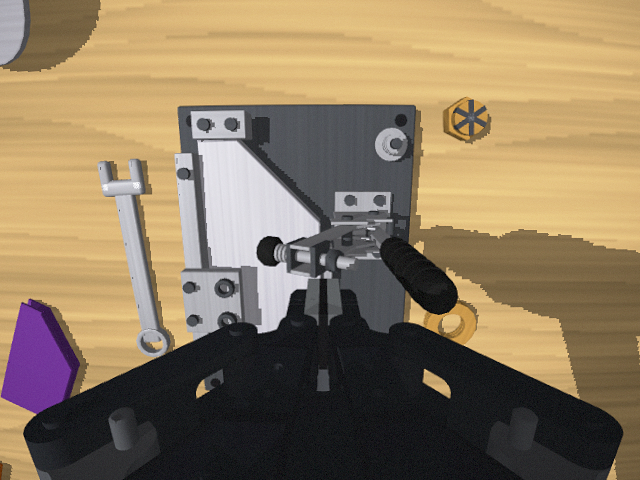

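The scene crop shows the fingertips at (282,378), on the guard side of the grip at (222,380) and level with it. The bar, at about (290,440), is below. I'll centre along jig x, lower the tip, and start to push.

```bash

python3 -m handwheel '[{"x":0,"y":0.07,"z":0.065,"turn":0,"jaw":-1},{"x":0,"y":0.03,"z":0,"turn":0,"jaw":-1},{"x":0.1,"y":0,"z":0,"turn":0,"jaw":-1},{"x":0.1,"y":0,"z":0,"turn":0,"jaw":-1},{"x":0.05,"y":0,"z":0,"turn":0,"jaw":-1}]'
python3 -c "
from h import *
need(15,-90,138)
"
```

```text
t: 7.95
tool_pos: [607.6, 9.4, 149.8]
orientation: [-1.538, 0.003, -1.55]
wrist_force: [1.0, 0.7, -0.4]
width: 0.2
t 7.95 tcp [607.6   9.4 149.8] jig [ 21.  -75.6] ori [-1.538  0.003 -1.55 ] F [ 1.   0.7 -0.4] w 0.2
tool shift units x 0.144 y 0.118 z -0.060  turn -0.001
```

```bash

python3 -m handwheel '[{"x":0,"y":0.1,"z":-0.06,"turn":0,"jaw":-1},{"x":0.1,"y":0.03,"z":0,"turn":0,"jaw":-1},{"x":0.1,"y":0.0,"z":0,"turn":0,"jaw":-1},{"x":0,"y":0,"z":0,"turn":0,"jaw":-1}]'
python3 -c "
from h import *
need(15,-125,126)
"
```

```text
t: 8.35
tool_pos: [601.9, -13.4, 135.5]
orientation: [-1.538, 0.004, -1.552]
wrist_force: [-0.4, 0.8, 0.1]
width: -0.1
t 8.35 tcp [601.9 -13.4 135.5] jig [ 14.8 -98.3] ori [-1.538  0.004 -1.552] F [-0.4  0.8  0.1] w -0.1
tool shift units x 0.267 y 0.095 z 0.003  turn -0.005
```

```bash

python3 -m handwheel '[{"x":0.13,"y":0.04,"z":0,"turn":0,"jaw":-1},{"x":0.13,"y":0.06,"z":0,"turn":0,"jaw":-1},{"x":0,"y":0,"z":0,"turn":0,"jaw":-1}]'
python3 -c "
from h import *
need(15,-150,107)
d=grab('scene'); crop(d,225,150,395,300,4,'scene_6.png')
d=grab('wrist'); cv2.imwrite('pics/wrist6.png',d['frame'][:,:,::-1])
"
```

```text
t: 8.65
tool_pos: [602.7, -41.9, 124.6]
orientation: [-1.538, 0.003, -1.552]
wrist_force: [0.2, -0.4, 0.3]
width: -0.2
t 8.65 tcp [602.7 -41.9 124.6] jig [  15.  -126.8] ori [-1.538  0.003 -1.552] F [ 0.2 -0.4  0.3] w -0.2
tool shift units x 0.232 y 0.176 z 0.001  turn -0.004
```

View pics/scene_6.png

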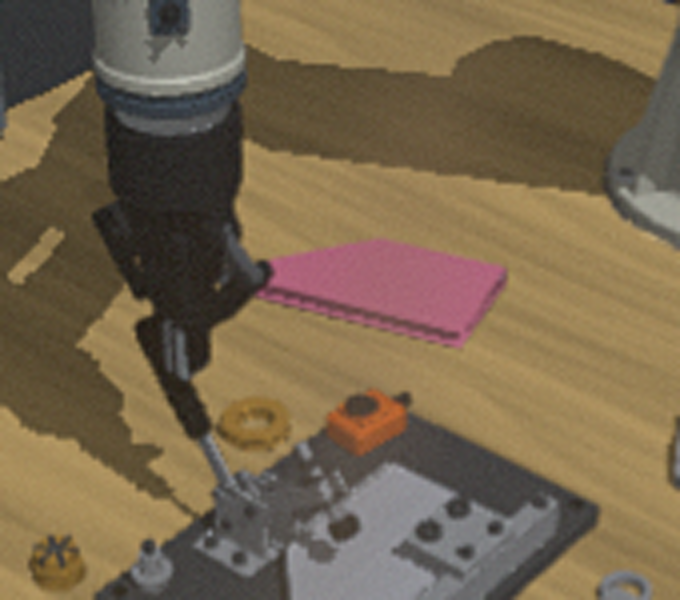

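View pics/wrist6.png

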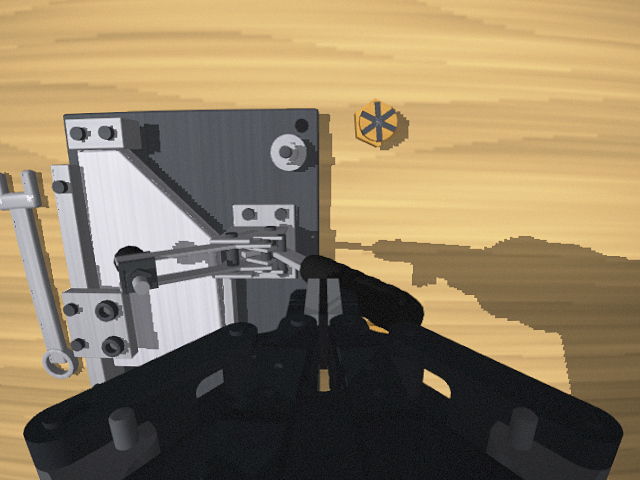

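The handle follows, leaning at about 0.6 rad, with the grip from (150,330) to (205,430) under the fingertips. I'll carry on along the arc.

```bash

python3 -m handwheel '[{"x":0.12,"y":0.08,"z":0,"turn":0,"jaw":-1},{"x":0.11,"y":0.1,"z":0,"turn":0,"jaw":-1},{"x":0,"y":0,"z":0,"turn":0,"jaw":-1}]'
python3 -c "
from h import *
need(15,-163,90)
"
```

```text
t: 9.05
tool_pos: [604.4, -65.0, 106.0]
orientation: [-1.537, 0.004, -1.55]
wrist_force: [-1.0, 0.1, 0.5]
width: -0.0
t 9.05 tcp [604.4 -65.  106. ] jig [  16.2 -150. ] ori [-1.537  0.004 -1.55 ] F [-1.   0.1  0.5] w -0.0
tool shift units x 0.130 y 0.160 z -0.012  turn -0.002
```

```bash

python3 -m handwheel '[{"x":0.08,"y":0.08,"z":-0.02,"turn":0,"jaw":-1},{"x":0.05,"y":0.08,"z":0,"turn":0,"jaw":-1},{"x":0,"y":0,"z":0,"turn":0,"jaw":-1}]'
python3 -c "
from h import *
need(15,-172,71)
d=grab('scene'); crop(d,225,150,395,300,4,'scene_7.png')
d=grab('wrist'); cv2.imwrite('pics/wrist7.png',d['frame'][:,:,::-1])
"
```

```text
t: 9.35
tool_pos: [603.7, -79.5, 89.1]
orientation: [-1.535, 0.004, -1.551]
wrist_force: [-1.1, 0.6, 4.4]
width: 0.1
t 9.35 tcp [603.7 -79.5  89.1] jig [  15.2 -164.4] ori [-1.535  0.004 -1.551] F [-1.1  0.6  4.4] w 0.1
tool shift units x 0.076 y 0.181 z -0.002  turn -0.003
```

View pics/scene_7.png

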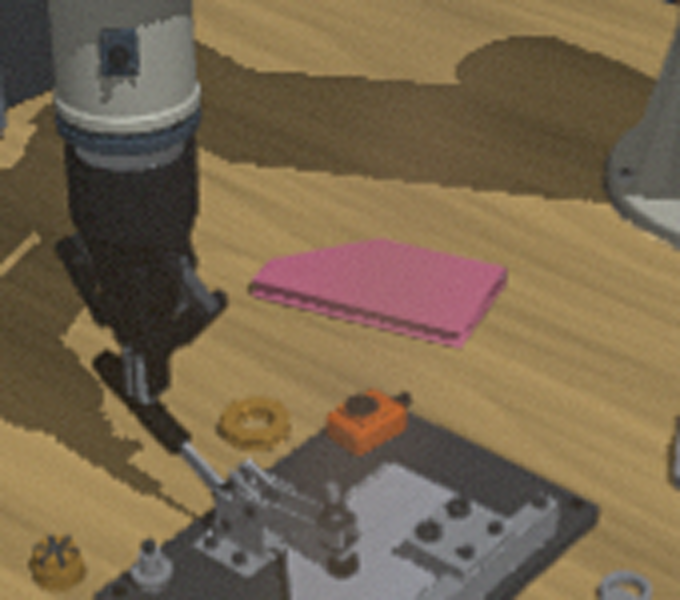

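View pics/wrist7.png

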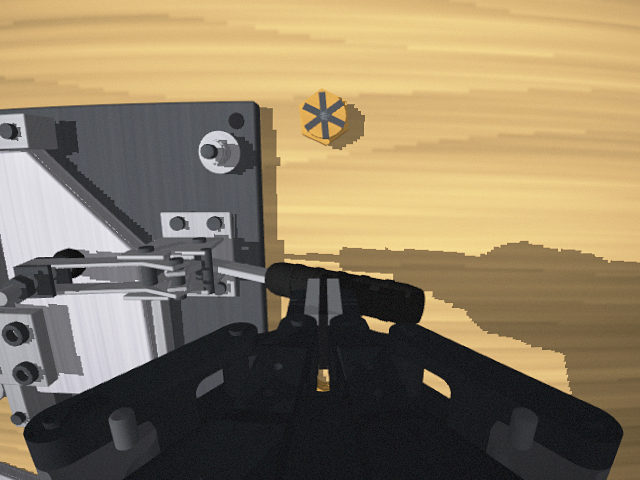

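The foot, at (345,565) in the scene crop, is now at the guard's top. The fingertips sit squarely on the grip, and about 4.4 N of spring-back has appeared. Pressing on down past the dead point.

```bash

python3 -m handwheel '[{"x":0.05,"y":0.08,"z":0,"turn":0,"jaw":-1},{"x":0.04,"y":0.09,"z":0,"turn":0,"jaw":-1},{"x":0.02,"y":0.08,"z":0,"turn":0,"jaw":-1}]'
python3 -c "
from h import *
need(15,-175,60)
"
```

```text
t: 9.75
tool_pos: [604.3, -90.6, 64.6]
orientation: [-1.536, 0.004, -1.55]
wrist_force: [0.5, -0.4, -0.2]
width: 0.2
t 9.75 tcp [604.3 -90.6  64.6] jig [  15.6 -175.6] ori [-1.536  0.004 -1.55 ] F [ 0.5 -0.4 -0.2] w 0.2
tool shift units x -0.006 y 0.046 z -0.006  turn -0.001
```

```bash

python3 -c "
from h import *
d=grab('scene'); crop(d,225,150,395,300,4,'scene_8.png')
need(15,-175,60)
"
```

```text
t 9.8 tcp [603.6 -90.6  63.2] jig [  14.8 -175.6] ori [-1.537  0.004 -1.55 ] F [-0.5  0.2 -0.7] w 0.1
tool shift units x -0.006 y 0.032 z 0.002  turn -0.001
```

View pics/scene_8.png

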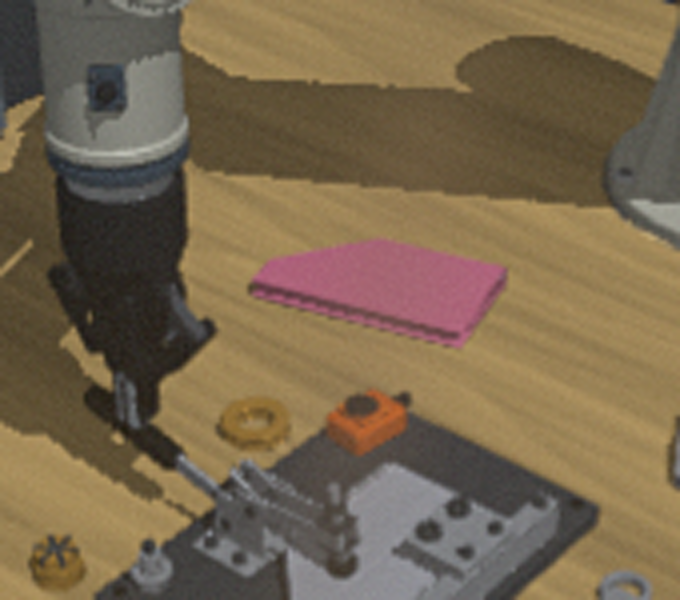

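```bash

python3 -m handwheel '[{"x":0,"y":0.05,"z":0,"turn":0,"jaw":-1},{"x":0,"y":0.03,"z":0,"turn":0,"jaw":-1},{"x":0,"y":0.0,"z":0,"turn":0,"jaw":-1}]'
python3 -c "
from h import *
need(15,-175,60)
"
```

```text
t: 10.1
tool_pos: [603.2, -90.5, 53.4]
orientation: [-1.539, 0.004, -1.55]
wrist_force: [-0.8, 0.1, 0.2]
width: -0.0
t 10.1 tcp [603.2 -90.5  53.4] jig [  14.5 -175.4] ori [-1.539  0.004 -1.55 ] F [-0.8  0.1  0.2] w -0.0
tool shift units x -0.004 y -0.066 z 0.005  turn -0.001
```

There is no resistance down to z 53, which is just where the grip's top lies at the lock stop, so it has snapped over. I'll retreat straight up and inspect.

```bash

python3 -m handwheel '[{"x":0,"y":-0.3,"z":0,"turn":0,"jaw":-1},{"x":0,"y":-0.4,"z":0,"turn":0,"jaw":-1},{"x":0,"y":-0.4,"z":0,"turn":0,"jaw":-1},{"x":0,"y":-0.4,"z":-0.2,"turn":0,"jaw":-1},{"x":0.2,"y":0,"z":-0.4,"turn":0,"jaw":-1},{"x":0.3,"y":0,"z":-0.4,"turn":0,"jaw":-1},{"x":0.2,"y":0,"z":-0.4,"turn":0,"jaw":-1},{"x":0,"y":0,"z":0,"turn":0,"jaw":-1}]'
python3 - <<'E'
from h import *
need()
d=grab('scene'); crop(d,225,210,395,345,4.4,'scene_9.png')
d=grab('top');crop(d,270,170,390,295,6,'top_9.png')
t0,t1,th=np.load('jig.npy');R=np.array([[np.cos(th),-np.sin(th)],[np.sin(th),np.cos(th)]])
zm=d['z_map']
a=[]
for v in range(200,225):
  for u in range(356,378):
    p=px2w(d,u,v); j=R.T@(p[:2]-[t0,t1])
    if p[2]>30 and j[1]<-135 and p[2]<90: a.append([*j,p[2]])
a=np.array(a);print(len(a)); 
for lo in range(-230,-135,15):
  s=a[(a[:,1]>=lo)&(a[:,1]<lo+15)]
  if len(s): print(lo,len(s),np.median(s[:,0]).round(1),s[:,2].max().round(1),np.percentile(s[:,2],75).round(1))
E
```

```text
t: 10.9
tool_pos: [457.4, -164.4, 205.4]
orientation: [-1.536, 0.002, -1.545]
wrist_force: [-0.7, -0.8, 0.4]
width: 0.2
t 10.9 tcp [ 457.4 -164.4  205.4] jig [-132.9 -246.2] ori [-1.536  0.002 -1.545] F [-0.7 -0.8  0.4] w 0.2
97
-185 13 15.5 57.9 50.0
-170 41 12.9 55.7 50.6
-155 37 13.3 53.9 48.1
-140 6 14.5 47.8 42.6
```

View pics/scene_9.png

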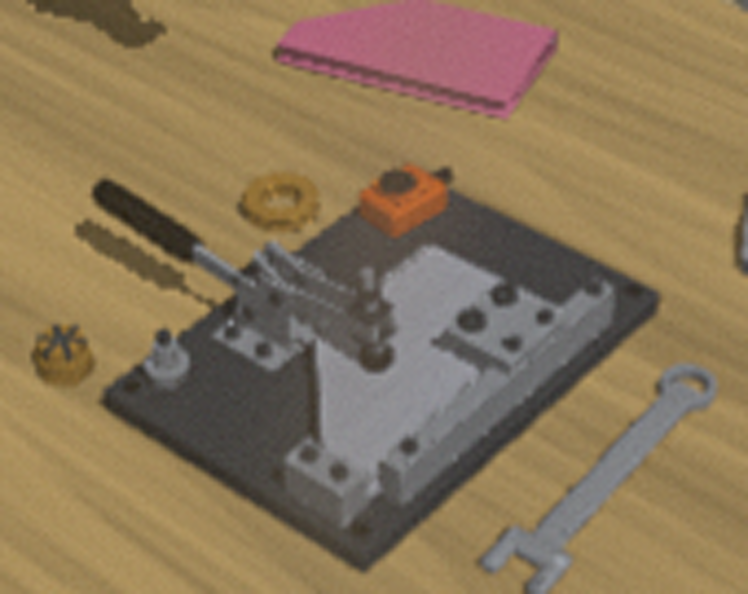

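View pics/top_9.png

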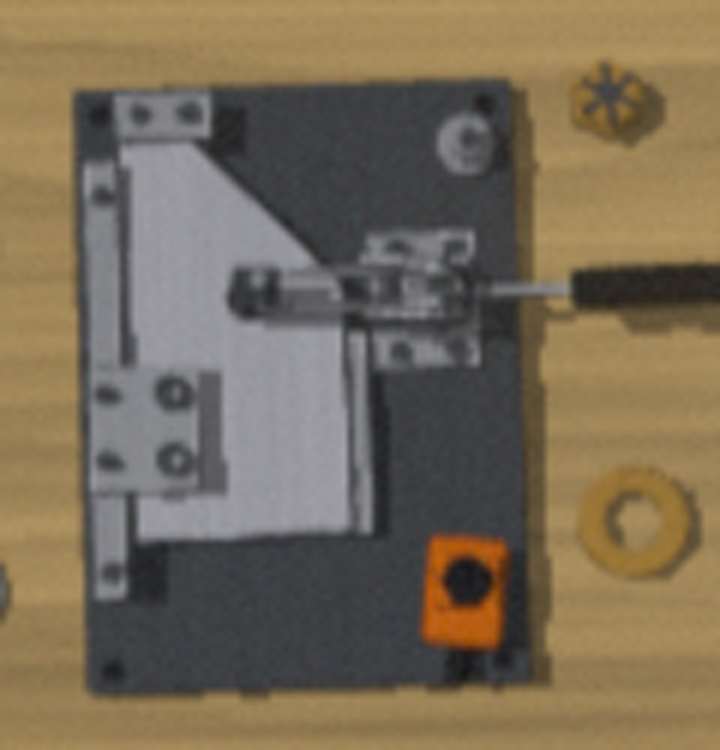

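```bash
python3 - <<'E'
from h import *
d=load('scene');t0,t1,th=np.load('jig.npy');R=np.array([[np.cos(th),-np.sin(th)],[np.sin(th),np.cos(th)]])
for a in (1.3,1.4,1.52):
  P=[]
  for rho in (55,135):
    j=np.array([15,-88-rho*np.sin(a)]);P.append([*(R@j+[t0,t1]),34+rho*np.cos(a)])
  print(a,((w2px(d,P)-[225,210])*4.4).round(0).tolist())
E
```

```text
1.3 [[195.0, 242.0], [98.0, 161.0]]
1.4 [[194.0, 248.0], [97.0, 177.0]]
1.52 [[194.0, 257.0], [98.0, 198.0]]
```

Measured in the picture, the handle slopes 0.615, which is what 1.52 rad predicts (1.40 rad would give 0.73). The foot bears on the guard at (375,355), the tail line hasn't moved, and the loose parts are where they were. Handing in.

```bash
python3 -c "
from h import *
print(r.hand_in()); need()"
```

```text
the job is handed in; nothing more can be done
None
the job is handed in; nothing more can be done
```

I pushed the guard along the channel by its tail until it was home, then pushed the clamp handle over past its dead point with shut fingertips. I then backed the robot well clear and handed in at about 11 s; the hand-in reported no verdict.

**Guard:** Before clamping, the nose measured x 84.8 mm and the tail −85.1 and −82.7 mm, where −85 is home. The two tail readings suggest a skew of about 0.026 rad, within the 0.06 limit. In the last top picture the tail lines up as before.

**Clamp:** The handle's slope in the last scene picture matches 1.52 rad. The fingertips met no resistance down to z 53 mm, so it lies at its lock stop.

**Disagreement:** In that picture the handle sat about 2 pixels (8 in the enlarged crop) from where the calibration puts it. Only the slope and the height measured in the top camera (grip top 50–56 mm, 52 expected) settle the angle.

**Not measured:** The foot is seen bearing on the guard, but I could not measure its force. By eye, the loose parts visible in the crops (kill switch, drain plug, washers, nut and spanner) lie where they were. I did not check the bottle again.

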